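# Feel along the dust-gate keys and release the latched one

### The job

One of the four gate keys on the dust-extraction control box has been left latched down. Tap all four lightly with a fingertip, one after another from the robot's left to its right, to feel which one sits low and firm; then press that key in until it lets go, so that all four stand up again, and take your hand away. Do not push a springy key down, and leave the tools and other things lying where they are.

Things in the scene. Friction and masses are not known exactly. Their poses are not given: they have to be found in the camera images.
- box: the control box: green sheet-steel enclosure 205 mm deep (x) x 330 mm wide (y) x 75 mm high, fixed to the bench, turned at most 20 degrees. Origin: centre of its underside, on the bench; its x points away from the robot, y to the robot's left, z up. The four keys stand in one straight row across it at x = -45 mm, y = +102, +34, -34 and -102 mm (68 mm apart) in the box's frame. The strip of its top behind the keys serves as a ledge for a tape measure and a pencil
- key_a: one of four identical square push-push keys (black cap 34 x 34 mm, grey face, in an aluminium bezel plate 52 x 52 x 4 mm). Origin: middle of the cap's top face; axes parallel to the box's. Up, it is 20 mm above the box's top (95 mm above the bench); latched, 6 mm lower (89 mm). The letters do not follow the row: the keys' places differ from start to start
- key_b: a key like key_a. How they feel: an up key is springy, it gives from about 2 N (2 mm down at 4 N, 3 mm at 6 N, 5 mm at 9 N) and rises again when let go. The latched key does not give at all below about 8 N
- key_c: a key like key_a. How they latch: pressed in to at least 8 mm below its up height (10 to 11 N; the hard stop is 10 mm down, at 12 to 13 N) for a tenth of a second or more and then let go, the latched key springs up. An up key pressed that far latches, so tap no deeper than 5 mm
- key_d: a key like key_a, same size, origin and behaviour
- tape: yellow tape measure, 66 x 64 x 34 mm, lying on the box's top behind the keys; origin: centre of its underside. Not to be moved
- pencil: red flat carpenter's pencil, 132 x 14 x 9 mm, lying on the box's top behind the keys; origin: under its middle. Not to be moved
- glue: white glue bottle, 58 mm across, 150 mm tall, on the bench to the left of the box; origin: centre of its underside. Not to be moved
- bowl: turned wooden bowl, 124 mm across, 52 mm high, on the bench to the right of the box; origin: centre of its underside. Not to be moved
- square: try square with a dark stock 100 x 22 x 18 mm and a steel blade 120 x 36 mm, lying in front of the box; origin: under the stock's middle. Not to be moved
- driver: orange-handled screwdriver 190 mm long, lying in front of the box; origin: under its middle. Not to be moved
- sander: cork sanding block 112 x 70 x 36 mm, on the bench behind the box; origin: centre of its underside. Not to be moved

How it is judged:
By the outcome, as a careful person would: the job done as asked, in the order asked, and still so for the second after the job is handed in, with the robot touching nothing.
It also fails if it takes over 51 s, if anything falls off the work surface, if the arm or the gripper's body presses on something with over 40 N, if the wrist force passes 120 N, or if a joint passes its speed limit or range.

### The arm

A 6-joint arm with a two-finger parallel gripper is mounted at the origin on the work surface. World frame = base frame: x ahead of the robot, y to its left, z up, the work surface at z = 0. Lengths are in m, angles in rad, forces in N, time in s.
With the tool pointing down it reaches from about 0.25 to 0.775 m from the base axis. Payload 8.9 kg.
Tool frame: the origin (TCP) lies midway between the tips of the shut fingers; the grasp point (between the pads) lies 19 mm behind it (manip.grasp_offset is the distance from the TCP to the grasp point, in m); z points along the fingers, y is the line along which they close (so a half turn about z gives the same grasp; the last joint's range is limited). The gripper opens to 85 mm and grips with 20 to 120 N. Pads are 22 mm wide; open, the fingers measure 114 mm over their backs; the gripper's body (76 mm by 85 mm) begins 54 mm behind the grasp point. The pads swing forward as they close: fully open they stand 13 mm farther back than shut.
Start: joints at [-1.426, 0.291, -0.153, 1.127, 0, 1.431], TCP at [0.147, -0.504, 0.196] pointing down, gripper open.
Joint ranges: [-2.52, 2.52], [-0.91, 1.74], [-1.3, 1.37], [-1.96, 2.02], [-1.52, 1.47], [-3.14, 3.14]. Speed limits (rad/s): [2.22, 2.22, 2.79, 3.14, 3.14, 3.14].

### API

Orientations are given as a unit quaternion [w, x, y, z].
In Python, from cell import manip gives the robot as it stands. The module is installed in compiled form; this text tells all that it offers.
- The arm moves only by the shell command python3 -m handwheel 'ROWS' [OPENING]. ROWS is JSON, a list of rows, each a list of 2 entries, a list of its own where there are three numbers: the shift along the world's x, y, z in units of 40 mm (1.0 is 40 mm), then the turn about the world's z in units of 8 degrees (1.0 is 8 degrees). In form: [[[tx, ty, tz], roll], ...]. A call has 1 to 20 rows; each row shifts and turns the commanded pose from where the row before left it; what a row does not reach is not made up. A row lasts 1/10 s, in which the tool goes at most 50 mm and 8.59 degrees, less where a joint would pass 70% of its speed; a pose out of reach is approached as far as the arm can. A call is refused whole if a number of a shift passes 1 or a number of a turn 1, either way. A call with a gripper value outside its range is refused whole. OPENING is the finger opening in mm, from 0 to 85.4, set as the call begins (- or left out, the last holds). The fingers move at their own pace and stop on an object; the grip force is fixed at half the most. Time passes only in rows, so rows that do not move let the fingers close. It gives the time, the measured TCP pose, the force and the opening at its end, in the units of the state.
- manip.get_state(): the state, without advancing time (a new reading comes with each control period).
- manip.grab_frame(name): name is "scene" or "top"; returns the picture (400x640x3 uint8, red, green, blue); there is no depth.
- manip.camera_model(name): a dict with "fx", "fy", "cx", "cy" (pixels), "dist" ([k1, k2, p1, p2, k3] as OpenCV has them; the pictures are not rectified), "cam_to_world" (4x4, takes a point from camera to world coordinates). Camera axes: x right, y down, z forward; pixel columns grow to the right and rows downward; lengths in m; the calibration is good to about 2 mm. A picture is of the moment at which its call begins. camera_model takes no time and is no camera call.
- manip.sign_off(): hands the job in, once; it reports no verdict.
The state is a dict: "t": time; "q": joint angles; "joint_vel": joint speeds; "effort": joint torques, N m; "tool_pos": TCP position; "orientation": TCP orientation; "wrist_force": force on the tool from outside, world axes, zero at the start; "torque": the same for the moment, N m; "gripper_width": opening from 0.0 (shut) to 1.0 (fully open).
Only numpy, scipy, OpenCV 4.12 (cv2) and the standard library are available. Lean on these libraries where they do the work, as an engineer would, in place of code of your own. Each camera call takes 0.05 s, during which the arm holds its last target. There are 200 camera calls.

## Working session

There is one attempt and no reset: what is moved stays moved. The work goes in short steps, Python scripts to look and compute and a shell command to move; the robot and the scene stay as the last step left them, time stands still between calls to the robot, and variables do not carry over. Pictures are saved under pics/ and viewed, on a budget of 10 in all, crops included, one or two more only if the job needs it, and the job is handed in when it is done.

```bash
mkdir -p pics; python3 - <<'E'
from cell import manip
import cv2
for n in("scene","top"):
    cv2.imwrite(f"pics/{n}0.png",manip.grab_frame(n)[:,:,::-1]); print(manip.camera_model(n))
s=manip.get_state();print(s)
E
```

```text
{'fx': 518.1486472040459, 'fy': 518.1486472040459, 'cx': 322.3226771576398, 'cy': 204.94927506242763, 'dist': array([-0.01057514,  0.        ,  0.        ,  0.        ,  0.        ]), 'cam_to_world': array([[ 0.80382194,  0.35064851, -0.48053711,  1.10345924],
       [ 0.59445232, -0.50374835,  0.62678867, -0.6967235 ],
       [-0.02228726, -0.78948288, -0.6133678 ,  0.76794802],
       [ 0.        ,  0.        ,  0.        ,  1.        ]])}
{'fx': 396.66984907457265, 'fy': 396.66984907457265, 'cx': 324.4908069087167, 'cy': 195.41470183827505, 'dist': array([-0.09361908,  0.        ,  0.        ,  0.        ,  0.        ]), 'cam_to_world': array([[ 0.0275701 , -0.99524708,  0.09339772,  0.48030259],
       [-0.99954855, -0.02633139,  0.01446941,  0.02423973],
       [-0.01194135, -0.09375447, -0.99552373,  1.08224208],
       [ 0.        ,  0.        ,  0.        ,  1.        ]])}
{'t': 0.1, 'q': array([-1.42631561e+00,  2.91227274e-01, -1.54054809e-01,  1.12670643e+00,
        2.62294346e-05,  1.43152704e+00]), 'joint_vel': array([-7.52248843e-04, -1.83706770e-03,  2.58316082e-03, -3.95472191e-04,
       -2.18469808e-05, -2.25611739e-03]), 'effort': array([ 1.15357863e-03, -5.37978780e+01,  3.31918430e+01,  9.35125630e-03,
       -2.10781154e-04,  3.84906144e-06]), 'tool_pos': array([ 0.14694216, -0.50355906,  0.19538656]), 'orientation': array([-5.96126444e-04,  9.89952438e-01,  1.41399490e-01,  1.15614221e-05]), 'wrist_force': array([-0.5733872 , -0.20212838,  0.45010484]), 'torque': array([ 0.00221992, -0.00422432,  0.02432471]), 'gripper_width': 0.9977731466832188}
```

View pics/top0.png

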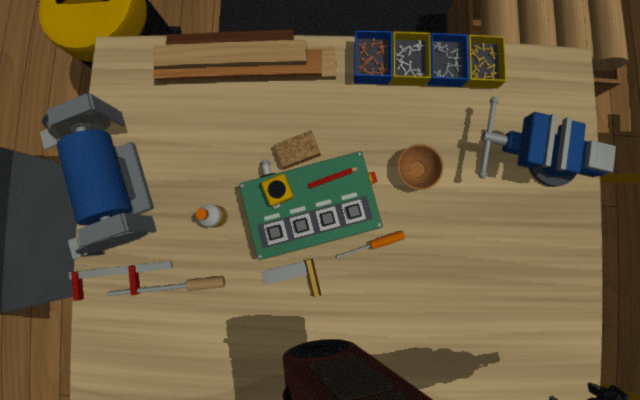

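View pics/scene0.png

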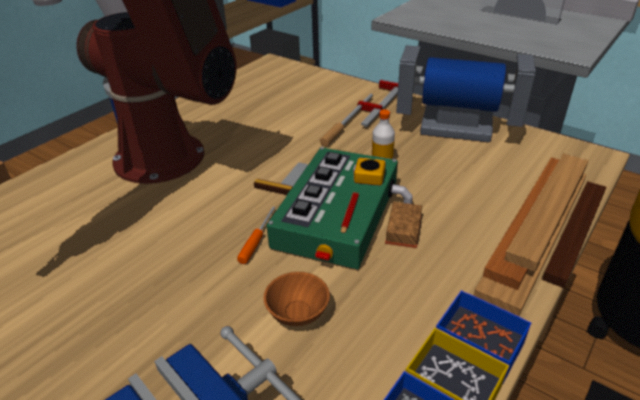

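The top view shows the green box with keys near (275,232), (301,225), (327,218) and (354,211), with the tape and pencil behind them. The scene view shows the same row from (334,160) to (302,210). Next I segment the bezels and caps in both views.

```bash
cat > h.py <<'E'
import cv2,numpy as np
from cell import manip
def ray(n,p):
    m=manip.camera_model(n);K=np.array([[m["fx"],0,m["cx"]],[0,m["fy"],m["cy"]],[0,0,1]])
    u=cv2.undistortPoints(np.array([[p]],float),K,np.array(m["dist"]))[0,0]
    T=m["cam_to_world"];return T[:3,3],T[:3,:3]@np.array([u[0],u[1],1])
def plane(n,p,z):
    o,d=ray(n,p);return o+d*(z-o[2])/d[2]
def tri(p,q):
    o,d=ray("top",p);a,e=ray("scene",q)
    t=np.linalg.lstsq(np.c_[d,-e],a-o,rcond=None)[0];P,Q=o+t[0]*d,a+t[1]*e
    return (P+Q)/2,np.linalg.norm(P-Q)
E
python3 - <<'E'
from h import *
for n,(x0,y0,x1,y1) in {"top":(240,150,385,260),"scene":(265,145,400,265)}.items():
    im=cv2.imread(f"pics/{n}0.png");c=im[y0:y1,x0:x1];hsv=cv2.cvtColor(c,cv2.COLOR_BGR2HSV)
    m=((hsv[...,1]<60)&(hsv[...,2]>120)).astype(np.uint8)*255
    for k in cv2.findContours(m,cv2.RETR_EXTERNAL,cv2.CHAIN_APPROX_NONE)[0]:
        if cv2.contourArea(k)>60: 
            r=cv2.minAreaRect(k);print(n,np.array(r[0])+[x0,y0],r[1],r[2])
    g=cv2.inRange(hsv,(55,80,30),(90,255,255));k=max(cv2.findContours(g,0,2)[0],key=cv2.contourArea);r=cv2.minAreaRect(k);print("green",np.array(r[0])+[x0,y0],r[1:])
    big=cv2.resize(c,None,fx=5,fy=5,interpolation=cv2.INTER_CUBIC)[:560];cv2.imwrite(f"pics/{n}1.png",big)
E
```

```text
top [275.26470566 232.05882263] (20.130455017089844, 19.887920379638672) 75.96376037597656
top [301.2941246  225.17647552] (19.887920379638672, 19.887920379638672) 75.96376037597656
top [327.20768738 218.26154327] (20.084627151489258, 19.90921401977539) 74.74488067626953
top [353.12306976 211.28461456] (19.909212112426758, 19.90921401977539) 74.74488067626953
green [309.78856659 204.68444443] ((79.51914978027344, 128.3133544921875), 75.46554565429688)
scene [301.59459305 214.56756592] (12.823122024536133, 28.934221267700195) 80.53767395019531
scene [312.94999695 196.14999771] (11.313709259033203, 27.860008239746094) 81.8698959350586
scene [323.44999695 179.64999771] (10.18233871459961, 26.728639602661133) 81.8698959350586
scene [294.14753723 173.6229496 ] (9.218655586242676, 29.96063232421875) 39.80556869506836
green [330.78038788 203.39545822] ((100.80518341064453, 127.68536376953125), 23.334041595458984)
```

View pics/top1.png

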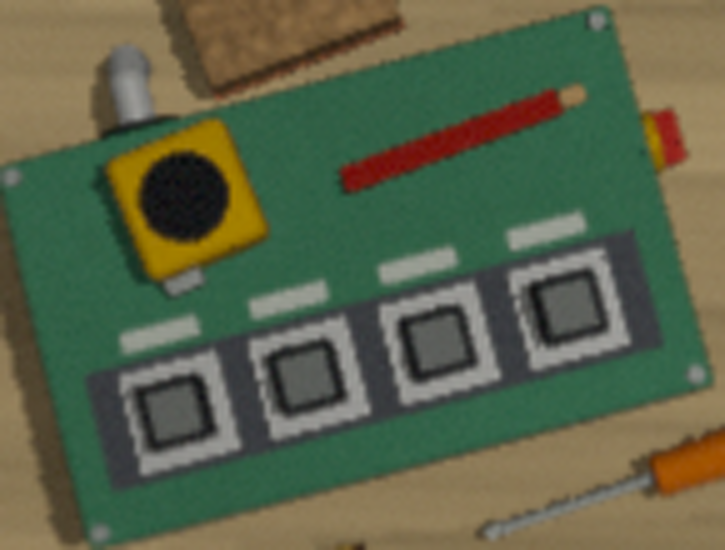

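View pics/scene1.png

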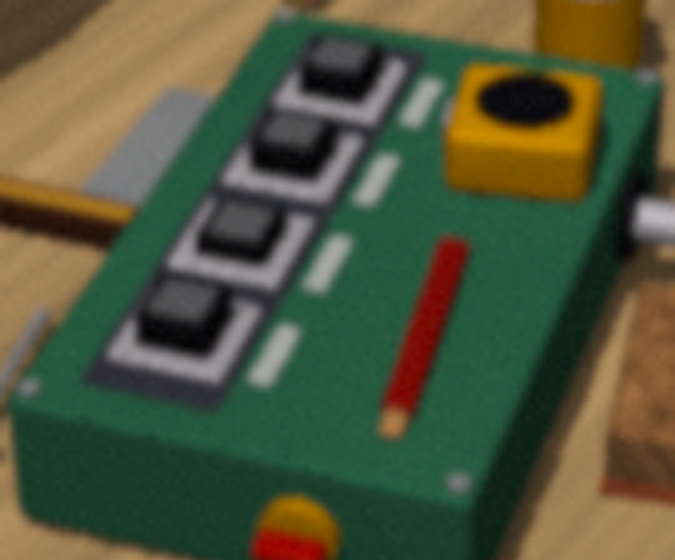

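Both crops show the caps: the grey faces are at crop pixels (176,411), (306,377), (437,341), (570,306) from the top and (345,52), (298,128), (243,215), (187,298) in the scene view. The third key looks shortest. I triangulate these.

```bash
python3 - <<'E'
from h import *
T=[(176,411),(306,377),(437,341),(570,306)];S=[(345,52),(298,128),(243,215),(187,298)]
f=lambda p,o:np.array(p)/5-.4+o
B=[(275.26,232.06),(301.29,225.18),(327.21,218.26),(353.12,211.28)]
P=[]
for t,s,b in zip(T,S,B):
    print(*[np.round(v,4) for v in tri(f(t,[240,150]),f(s,[265,145]))]); P.append(plane("top",b,.079)[:2])
P=np.array(P);c=P.mean(0);d=(P[0]-P[3]);d/=np.linalg.norm(d);a=np.degrees(np.arctan2(-d[0],d[1]))
print("yaw",a,np.linalg.norm(P[0]-P[3])/3)
for k in (102,34,-34,-102): print(np.round(c+d*k/1000,4))
for t,p in zip(T,P):print("cap by .095",plane("top",f(t,[240,150]),.095).round(4))
for n,p in dict(tape=(185,200),pencil=(455,140)).items():print(n,plane("top",f(p,[240,150]),.1).round(3))
from scipy.spatial.transform import Rotation as R
q=manip.get_state()["orientation"];print(R.from_quat(np.r_[q[1:],q[0]]).as_matrix().round(3))
E
```

```text
[0.4808 0.1612 0.0961] 0.0054
[0.4996 0.0972 0.0948] 0.0055
[0.5186 0.0319 0.092 ] 0.0033
[ 0.538  -0.0335  0.0955] 0.0043
yaw 16.509676886153915 0.06793093453060912
[0.4781 0.1607]
[0.4974 0.0955]
[0.5167 0.0303]
[ 0.536  -0.0349]
cap by .095 [0.4788 0.1597 0.095 ]
cap by .095 [0.4975 0.0954 0.095 ]
cap by .095 [0.5172 0.0308 0.095 ]
cap by .095 [ 0.5364 -0.0349  0.095 ]
tape [0.584 0.159 0.1  ]
pencil [0.618 0.024 0.1  ]
[[ 0.96   0.28  -0.   ]
 [ 0.28  -0.96   0.001]
 [ 0.    -0.001 -1.   ]]
```

```bash
python3 -m handwheel '[[[0.2,0.4,0],0],[[0.4,0.82,0],0],[[0.4,0.82,0],0],[[0.4,0.82,0],0],[[0.4,0.82,0],0],[[0.45,0.9,0],0],[[0.45,0.9,0],0],[[0.45,0.9,0],0],[[0.45,0.9,0],0],[[0.45,0.9,0],0],[[0.45,0.9,0],0],[[0.45,0.9,0],0],[[0.45,0.9,0],0],[[0.45,0.9,0],0],[[0.45,0.9,0],0],[[0.45,0.9,0],0],[[0.45,0.9,0],0],[[0.4,0.8,0],0],[[0.4,0.8,0],0],[[0,0,0],0]]' 0
```

```text
t: 2.1
tool_pos: [0.4682, 0.1423, 0.1954]
orientation: [-0.0, 0.99, 0.143, 0.0]
wrist_force: [0.8, -0.6, 0.2]
gripper_width: 0.001
```

```bash
python3 -m handwheel '[[[0.27,0.44,-0.5],0],[[0,0,-0.8],0],[[0,0,-0.6],0],[[0,0,-0.3],0],[[0,0,-0.1],0],[[0,0,0],0],[[0,0,0],0]]'; python3 -m handwheel '[[[0,0,-0.1],0],[[0,0,-0.075],0],[[0,0,0],0],[[0,0,0],0]]'
```

```text
t: 2.8
tool_pos: [0.4786, 0.1567, 0.105]
orientation: [-0.0, 0.99, 0.141, 0.001]
wrist_force: [-0.1, -0.2, 0.7]
gripper_width: 0.002
t: 3.2
tool_pos: [0.4778, 0.1568, 0.0969]
orientation: [-0.0, 0.99, 0.141, -0.0]
wrist_force: [0.3, -1.1, 0.3]
gripper_width: 0.002
```

```bash
python3 -m handwheel '[[[0,0.08,-0.025],0],[[0,0,-0.05],0],[[0,0,0],0],[[0,0,0],0]]'; python3 -m handwheel '[[[0,0,-0.025],0],[[0,0,0],0],[[0,0,0],0]]'
```

```text
t: 3.6
tool_pos: [0.4777, 0.16, 0.0938]
orientation: [0.0, 0.99, 0.141, -0.0]
wrist_force: [0.4, 0.7, 0.7]
gripper_width: 0.001
t: 3.9
tool_pos: [0.4778, 0.16, 0.0929]
orientation: [0.0, 0.99, 0.141, -0.0]
wrist_force: [0.6, -0.2, -0.1]
gripper_width: 0.002
```

```bash
for i in 1; do python3 -m handwheel '[[[0,0,-0.025],0],[[0,0,0],0],[[0,0,0],0]]'; done; python3 -m handwheel '[[[0,0,-0.025],0],[[0,0,0],0],[[0,0,0],0]]'
```

```text
t: 4.2
tool_pos: [0.4778, 0.16, 0.0919]
orientation: [0.0, 0.99, 0.141, -0.0]
wrist_force: [0.2, 0.3, -0.3]
gripper_width: -0.002
t: 4.5
tool_pos: [0.4777, 0.16, 0.0908]
orientation: [0.0, 0.99, 0.141, -0.0]
wrist_force: [-0.2, 0.5, 0.3]
gripper_width: 0.0
```

```bash
python3 -m handwheel '[[[0,0,-0.02],0],[[0,0,0],0],[[0,0,0],0]]'; python3 -m handwheel '[[[0,0,-0.0125],0],[[0,0,0],0],[[0,0,0],0]]'; python3 -m handwheel '[[[0,0,-0.0125],0],[[0,0,0],0],[[0,0,0],0]]'
```

```text
t: 4.8
tool_pos: [0.4778, 0.16, 0.0901]
orientation: [0.0, 0.99, 0.141, -0.0]
wrist_force: [-0.9, -0.5, 0.0]
gripper_width: 0.001
t: 5.1
tool_pos: [0.4778, 0.16, 0.0896]
orientation: [-0.0, 0.99, 0.141, 0.0]
wrist_force: [0.3, -1.1, -0.1]
gripper_width: -0.006
t: 5.4
tool_pos: [0.4778, 0.16, 0.0891]
orientation: [-0.0, 0.99, 0.141, -0.0]
wrist_force: [0.3, -0.8, -0.1]
gripper_width: 0.001
```

```bash
python3 -m handwheel '[[[0,0,-0.0125],0],[[0,0,0],0],[[0,0,0],0]]'; python3 - <<'E'
from h import *
im=manip.grab_frame("scene")[120:220,260:400,::-1];cv2.imwrite("pics/s2.png",cv2.resize(im,None,fx=5,fy=5,interpolation=cv2.INTER_CUBIC))
E
```

```text
t: 5.7
tool_pos: [0.4778, 0.16, 0.0886]
orientation: [-0.0, 0.99, 0.141, -0.0]
wrist_force: [0.6, 0.7, -0.8]
gripper_width: -0.003
```

View pics/s2.png

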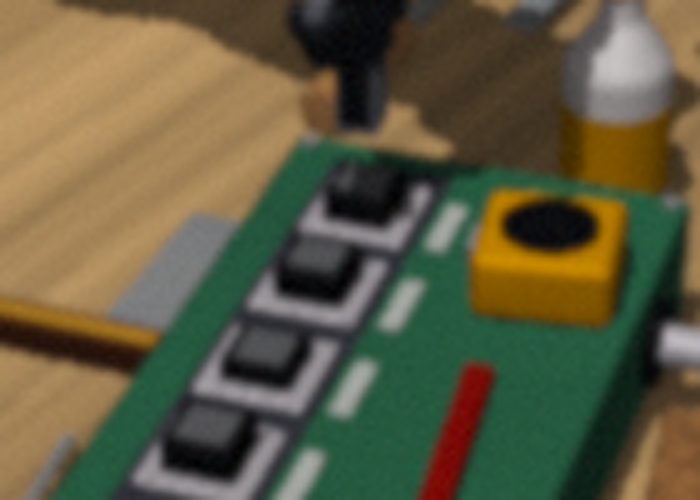

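The picture shows the fingertip at crop pixel (358,128), clearly above the leftmost key at (370,180), with its shadow on the cap. The reported TCP height says it should be touching, so I project the reported TCP into both views to see what disagrees.

```bash
python3 - <<'E'
from h import *
s=manip.get_state();p=s["tool_pos"]
for n in("scene","top"):
    m=manip.camera_model(n);T=np.linalg.inv(m["cam_to_world"]);K=np.array([[m["fx"],0,m["cx"]],[0,m["fy"],m["cy"]],[0,0,1]])
    for q in (p,p+[0,0,.02],np.array([.4781,.1607,.095])):
        print(n,cv2.projectPoints(q.reshape(1,3),cv2.Rodrigues(T[:3,:3])[0],T[:3,3],K,np.array(m["dist"]))[0].ravel().round(1))
print(s["q"],s["gripper_width"],s["wrist_force"])
t=manip.grab_frame("top")[130:260,200:380,::-1];cv2.imwrite("pics/t2.png",cv2.resize(t,None,fx=4,fy=4,interpolation=cv2.INTER_CUBIC))
E
```

```text
scene [331.2 157.6]
scene [331.1 150.6]
scene [331.4 155.3]
top [275.  232.2]
top [273.9 232.2]
top [274.4 232.1]
[ 1.77951350e-01  3.40815833e-01 -3.84590451e-01  8.45485680e-01
 -8.69953622e-06  3.03577126e+00] 0.004786525722101889 [-0.23112472  0.31892696 -0.632339  ]
```

View pics/t2.png

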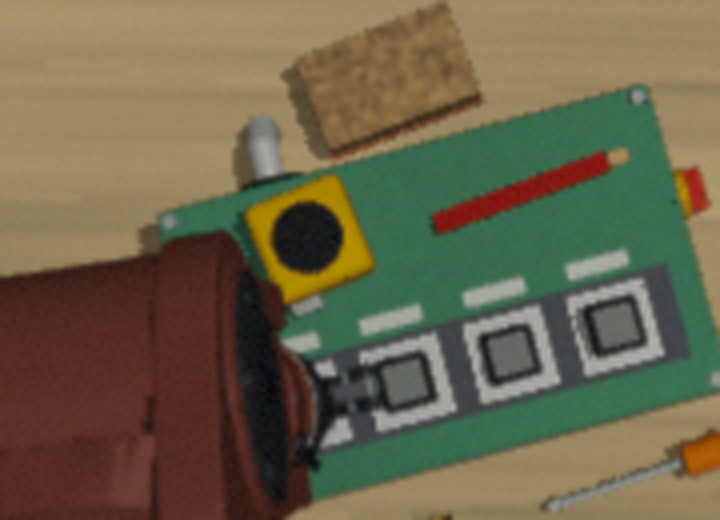

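The top view shows the hand over the left part of the row, with what looks like the fingertip near crop (375,388). That doesn't match the projected TCP at full-image (275,232). I need the whole arm in view.

```bash
python3 - <<'E'
from h import *
a=manip.grab_frame("top")[100:,130:430,::-1];b=manip.grab_frame("scene")[:300,40:440,::-1]
b=cv2.resize(b,(400,300));cv2.imwrite("pics/both3.png",np.hstack([a,b]))
print(manip.get_state()["t"])
E
```

```text
5.9
```

View pics/both3.png

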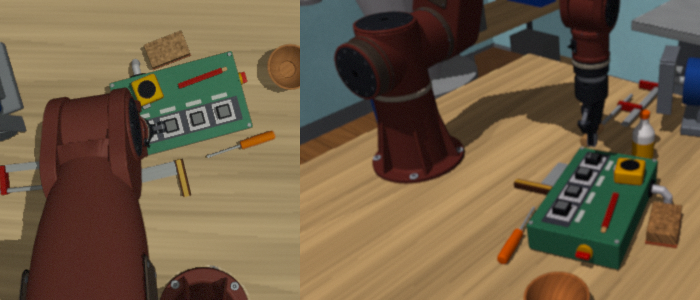

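```bash
python3 - <<'E'
from h import *
print(tri((293.5,226.7),(331.2,145.4)))
for z in (.0886,.1,.11,.12,.13): print(plane("scene",(331.2,145.4),z).round(3), plane("top",(293.5,226.7),z).round(3))
# kinematic sanity: scale of visible gripper features
E
```

```text
(array([0.49963053, 0.1143642 , 0.15231678]), np.float64(0.019378711440073536))
[0.445 0.206 0.089] [0.493 0.114 0.089]
[0.456 0.191 0.1  ] [0.493 0.113 0.1  ]
[0.466 0.177 0.11 ] [0.493 0.112 0.11 ]
[0.475 0.164 0.12 ] [0.492 0.111 0.12 ]
[0.485 0.151 0.13 ] [0.492 0.11  0.13 ]
```

```bash
python3 - <<'E'
from h import *
def proj(n,q):
    m=manip.camera_model(n);T=np.linalg.inv(m["cam_to_world"]);K=np.array([[m["fx"],0,m["cx"]],[0,m["fy"],m["cy"]],[0,0,1]])
    return cv2.projectPoints(np.array(q,float).reshape(1,3),cv2.Rodrigues(T[:3,:3])[0],T[:3,3],K,np.array(m["dist"]))[0].ravel()
S=[.147,-.5036,.1954];print(proj("top",S),proj("scene",S),proj("top",[.147,-.504,.3]))
p=manip.get_state()["tool_pos"]
a=manip.grab_frame("scene")[95:175,300:365,::-1].copy();a=cv2.resize(a,None,fx=6,fy=6,interpolation=cv2.INTER_CUBIC)
for k in (0,.073,.15): cv2.circle(a,tuple(int(v) for v in ((proj("scene",p+[0,0,k])-[300,95]+.5)*6)),3,(0,0,255),-1)
b=cv2.imread("pics/top0.png")[300:400,540:640];b=cv2.resize(b,(400,400))
cv2.imwrite("pics/c4.png",np.hstack([a[:400],b[:,:]])[:400]);print(a.shape)
E
```

```text
[557.93918526 384.62735234] [-32.4601035  215.65495376] [585.61427955 402.55533517]
(480, 390, 3)
```

```bash
ls pics
```

```text
both3.png
c4.png
s2.png
scene0.png
scene1.png
t2.png
top0.png
top1.png
```

View pics/c4.png

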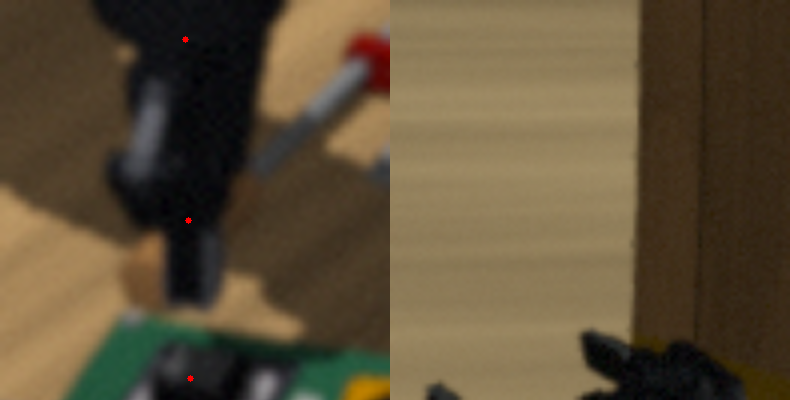

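The left panel shows the fingertip ending at crop y=303, while the reported TCP projects to y=378 directly below it. Sideways they agree, but the real tip is about 33 mm higher than reported. The start picture (right panel, open tips) fits the same height offset. The wrist force of about 0 N also says there's no contact yet. I'll trust the pictures and the force over the reported z, and keep lowering in guarded steps, expecting contact at a reported z of about 0.062.

```bash
python3 -m handwheel '[[[0,0,-0.2],0],[[0,0,-0.15],0],[[0,0,-0.025],0],[[0,0,0],0]]'; for i in 1; do python3 -m handwheel '[[[0,0,-0.05],0],[[0,0,0],0],[[0,0,0],0]]'; done
```

```text
t: 6.35
tool_pos: [0.4774, 0.1599, 0.0731]
orientation: [0.0, 0.99, 0.141, -0.001]
wrist_force: [-0.3, 0.3, 0.1]
gripper_width: -0.0
t: 6.65
tool_pos: [0.4779, 0.16, 0.0717]
orientation: [-0.0, 0.99, 0.141, 0.0]
wrist_force: [0.0, -0.6, -0.4]
gripper_width: 0.001
```

```bash
python3 -m handwheel '[[[0,0,-0.05],0],[[0,0,0],0],[[0,0,0],0]]'|grep -E "pos|force";python3 -m handwheel '[[[0,0,-0.05],0],[[0,0,0],0],[[0,0,0],0]]'|grep -E "pos|force"
```

```text
tool_pos: [0.4778, 0.16, 0.0696]
wrist_force: [0.1, -0.2, 0.2]
tool_pos: [0.4777, 0.16, 0.0675]
wrist_force: [-0.2, 0.0, -0.6]
```

```bash
python3 -m handwheel '[[[0,0,-0.0375],0],[[0,0,0],0],[[0,0,0],0]]'|grep -E "pos|force"
```

```text
tool_pos: [0.4778, 0.16, 0.0661]
wrist_force: [0.3, -0.0, 0.7]
```

```bash
python3 -m handwheel '[[[0,0,-0.0375],0],[[0,0,0],0],[[0,0,0],0]]'|grep -E "pos|force"
```

```text
tool_pos: [0.4778, 0.16, 0.0646]
wrist_force: [-0.0, -0.8, 0.5]
```

```bash
python3 -m handwheel '[[[0,0,-0.0375],0],[[0,0,0],0],[[0,0,0],0]]'|grep -E "pos|force"
```

```text
tool_pos: [0.4777, 0.16, 0.063]
wrist_force: [0.2, -0.4, -0.2]
```

```bash
python3 -m handwheel '[[[0,0,-0.0375],0],[[0,0,0],0],[[0,0,0],0]]'|grep -E "pos|force"
```

```text
tool_pos: [0.4777, 0.16, 0.0616]
wrist_force: [-0.7, 0.3, 0.3]
```

```bash
python3 -m handwheel '[[[0,0,-0.025],0],[[0,0,0],0],[[0,0,0],0]]'|grep -E "pos|force"
```

```text
tool_pos: [0.4778, 0.16, 0.0606]
wrist_force: [0.4, 0.1, -0.6]
```

```bash
python3 - <<'E'
from h import *
a=manip.grab_frame("scene")[95:175,300:365,::-1].copy();a=cv2.resize(a,None,fx=6,fy=6,interpolation=cv2.INTER_CUBIC)
b=manip.grab_frame("top")[200:260,240:300,::-1];b=cv2.resize(b,(400,400))
cv2.imwrite("pics/c5.png",np.hstack([a[80:],b]))
E
```

```text
(no output)
```

View pics/c5.png

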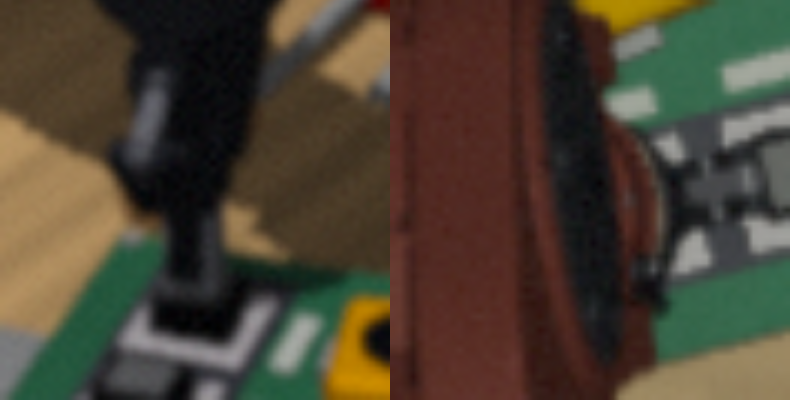

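The tip now ends at about crop (195,280), right at the cap's top face, so contact is within a few millimetres.

```bash
python3 -m handwheel '[[[0,0,-0.025],0],[[0,0,0],0],[[0,0,0],0]]'|grep -E "pos|force"
```

```text
tool_pos: [0.4779, 0.16, 0.0597]
wrist_force: [-0.9, -0.9, 1.5]
```

```bash
python3 -m handwheel '[[[0,0,-0.025],0],[[0,0,0],0],[[0,0,0],0]]'|grep -E "pos|force"
```

```text
tool_pos: [0.4779, 0.16, 0.0587]
wrist_force: [-0.2, -0.3, 2.8]
```

```bash
python3 -m handwheel '[[[0,0,-0.025],0],[[0,0,0],0],[[0,0,0],0]]'|grep -E "pos|force"
```

```text
tool_pos: [0.478, 0.16, 0.0577]
wrist_force: [-0.5, -0.6, 4.8]
```

The first key is springy: it gives 2 to 3 mm at 4.8 N, so it's up. An up key's top reads z≈0.060, and a latched one should read about 0.054. On to key 2.

```bash
python3 -m handwheel '[[[0,0,0.3],0],[[0,0,0.3],0],[[0.12,-0.4,0],0],[[0.24,-0.8,0],0],[[0.12,-0.43,0],0],[[0,0,-0.2],0],[[0,0,-0.2],0],[[0,0,-0.08],0],[[0,0,0],0],[[0,0,0],0]]'|grep -E "pos|force"
```

```text
tool_pos: [0.4967, 0.0954, 0.0624]
wrist_force: [0.2, 0.4, 0.4]
```

```bash
python3 -m handwheel '[[[0,0,-0.04],0],[[0,0,0],0],[[0,0,0],0]]'|grep -E "pos|force"
```

```text
tool_pos: [0.497, 0.0949, 0.0609]
wrist_force: [-0.0, -0.5, 0.4]
```

```bash
python3 -m handwheel '[[[0,0,-0.04],0],[[0,0,0],0],[[0,0,0],0]]'|grep -E "pos|force"
```

```text
tool_pos: [0.4972, 0.0948, 0.0594]
wrist_force: [0.4, 0.0, 2.8]
```

```bash
python3 -m handwheel '[[[0,0,-0.025],0],[[0,0,0],0],[[0,0,0],0]]'|grep -E "pos|force"
```

```text
tool_pos: [0.4972, 0.0948, 0.0583]
wrist_force: [0.5, -0.2, 3.4]
```

Key 2 is springy too. On to key 3.

```bash
python3 -m handwheel '[[[0,0,0.3],0],[[0,0,0.3],0],[[0.12,-0.4,0],0],[[0.24,-0.8,0],0],[[0.12,-0.42,0],0],[[0,0,-0.2],0],[[0,0,-0.2],0],[[0,0,-0.1],0],[[0,0,0],0],[[0,0,0],0]]'|grep -E "pos|force"
```

```text
tool_pos: [0.5159, 0.0306, 0.0621]
wrist_force: [-0.1, 0.7, 0.6]
```

```bash
python3 -m handwheel '[[[0,0,-0.04],0],[[0,0,-0.04],0],[[0,0,0],0],[[0,0,0],0]]'|grep -E "pos|force"
```

```text
tool_pos: [0.5162, 0.03, 0.059]
wrist_force: [0.3, 0.1, -1.2]
```

No contact at the up height, so key 3 is low. I'll feel for it lower down.

```bash
python3 -m handwheel '[[[0,0,-0.05],0],[[0,0,-0.025],0],[[0,0,0],0],[[0,0,0],0]]'|grep -E "pos|force"
```

```text
tool_pos: [0.5162, 0.03, 0.056]
wrist_force: [0.8, -0.1, -0.4]
```

```bash
python3 -m handwheel '[[[0,0,-0.025],0],[[0,0,0],0],[[0,0,0],0]]'|grep -E "pos|force"
```

```text
tool_pos: [0.5162, 0.03, 0.055]
wrist_force: [-0.8, 0.0, 1.4]
```

```bash
python3 -m handwheel '[[[0,0,-0.02],0],[[0,0,0],0],[[0,0,0],0]]'|grep -E "pos|force"
```

```text
tool_pos: [0.5162, 0.03, 0.0542]
wrist_force: [-0.3, -1.1, -0.5]
```

```bash
python3 -m handwheel '[[[0,0,-0.0125],0],[[0,0,0],0],[[0,0,0],0]]'|grep -E "pos|force"
```

```text
tool_pos: [0.5163, 0.03, 0.0538]
wrist_force: [-0.8, 0.2, 1.7]
```

```bash
python3 -m handwheel '[[[0,0,-0.0075],0],[[0,0,0],0],[[0,0,0],0]]'|grep -E "pos|force"
```

```text
tool_pos: [0.5163, 0.03, 0.0537]
wrist_force: [-1.6, -0.5, 4.9]
```

Key 3 sits about 6 mm low and is firm: nearly 5 N with no give. Now key 4, then back.

```bash
python3 -m handwheel '[[[0,0,0.35],0],[[0,0,0.35],0],[[0.12,-0.4,0],0],[[0.24,-0.8,0],0],[[0.12,-0.42,0],0],[[0,0,-0.2],0],[[0,0,-0.2],0],[[0,0,-0.08],0],[[0,0,0],0],[[0,0,0],0]]'|grep -E "pos|force"
```

```text
tool_pos: [0.5352, -0.0341, 0.0621]
wrist_force: [-0.0, -0.1, -0.6]
```

```bash
python3 -m handwheel '[[[0,0,-0.04],0],[[0,0,0],0],[[0,0,0],0]]'|grep -E "pos|force"
```

```text
tool_pos: [0.5355, -0.0347, 0.0607]
wrist_force: [1.1, -0.2, -0.3]
```

```bash
python3 -m handwheel '[[[0,0,-0.03],0],[[0,0,0],0],[[0,0,0],0]]'|grep -E "pos|force"
```

```text
tool_pos: [0.5356, -0.0348, 0.0596]
wrist_force: [-0.4, 0.8, 3.0]
```

```bash
python3 -m handwheel '[[[0,0,-0.03],0],[[0,0,0],0],[[0,0,0],0]]'|grep -E "pos|force"
```

```text
tool_pos: [0.5356, -0.0348, 0.0583]
wrist_force: [0.8, -0.3, 3.8]
```

Key 4 is springy. Back to key 3, down to just above its top.

```bash
python3 -m handwheel '[[[0,0,0.3],0],[[0,0,0.3],0],[[-0.12,0.4,0],0],[[-0.24,0.8,0],0],[[-0.12,0.42,0],0],[[0,0,-0.25],0],[[0,0,-0.25],0],[[0,0,-0.15],0],[[0,0,0],0],[[0,0,0],0]]'|grep -E "pos|force"
```

```text
tool_pos: [0.5161, 0.0295, 0.0559]
wrist_force: [1.0, 0.0, -0.0]
```

```bash
python3 -m handwheel '[[[0,0,-0.05],0],[[0,0,-0.05],0],[[0,0,-0.025],0],[[0,0,0],0],[[0,0,0],0],[[0,0,0],0]]'|grep -E "pos|force"
```

```text
tool_pos: [0.5167, 0.0296, 0.0521]
wrist_force: [-2.6, -1.6, 9.8]
```

```bash
python3 -m handwheel '[[[0,0,-0.025],0],[[0,0,0],0],[[0,0,0],0],[[0,0,0],0]]'|grep -E "pos|force"
```

```text
tool_pos: [0.5168, 0.0296, 0.0512]
wrist_force: [-2.9, -0.8, 10.4]
```

```bash
python3 -m handwheel '[[[0,0,-0.0125],0],[[0,0,0],0],[[0,0,0],0],[[0,0,0],0]]'|grep -E "pos|force"; python3 -m handwheel '[[[0,0,0.08],0],[[0,0,0.04],0],[[0,0,0],0],[[0,0,0],0],[[0,0,0],0]]'|grep -E "pos|force"
```

```text
tool_pos: [0.5167, 0.0296, 0.0507]
wrist_force: [-3.0, -1.1, 11.0]
tool_pos: [0.5167, 0.0296, 0.0552]
wrist_force: [-1.6, -1.6, 6.4]
```

At 0.0552 it pushes back with 6.4 N, above its latched height, so it has let go. Now I retreat and look.

```bash
python3 -m handwheel '[[[0,0,0.2],0],[[0,0,0.5],0],[[0,0,0.8],0],[[0,0,0.8],0],[[0,0,0.8],0],[[-0.4,0,0.3],0],[[-0.8,0,0],0],[[-0.8,0,0],0],[[-0.8,0,0],0],[[-0.8,0,0],0],[[-0.6,0,0],0],[[-0.2,0,0],0],[[0,0,0],0],[[0,0,0],0]]'
python3 - <<'E'
from h import *
n="scene";a=manip.grab_frame(n)[:,:,::-1];cv2.imwrite("pics/s6.png",a)
c=cv2.resize(a[140:260,260:400],None,fx=4.5,fy=4.5,interpolation=cv2.INTER_CUBIC);cv2.imwrite("pics/s6c.png",c)
d=np.abs(a.astype(int)-cv2.imread("pics/scene0.png")).max(2)[140:330,230:440];print((d>50).sum(),np.argwhere(d>50)[:12]+[140,230])
E
```

```text
t: 20.85
tool_pos: [0.3415, 0.0298, 0.1909]
orientation: [0.0, 0.99, 0.141, 0.001]
wrist_force: [1.1, -0.1, -0.2]
gripper_width: -0.002
2304 [[140 230]
 [140 231]
 [140 232]
 [140 233]
 [140 234]
 [140 235]
 [140 236]
 [140 237]
 [140 238]
 [140 239]
 [140 240]
 [140 241]]
```

View pics/s6c.png

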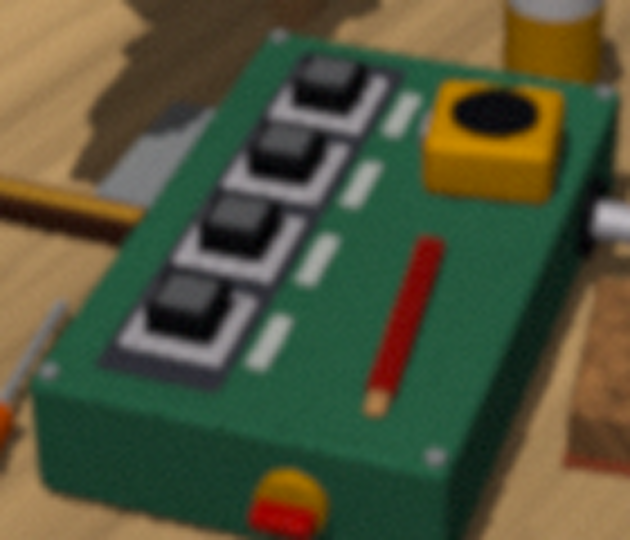

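The picture shows all four caps standing equally tall. The third, at (243,215), now matches its neighbours at (288,143) and (190,295). The tape, pencil and the other things visible are in place, and the hand is clear.

```bash
python3 -c "
from cell import manip
print(manip.sign_off())"
```

```text
the job is handed in; nothing more can be done
None
```

I tapped the keys from left to right. The third sat about 6 mm low and took nearly 5 N without giving, while the other three gave like springs at 3 to 5 N. I pressed the third about 9 mm below its up height (11 N) and let it go. It pushed back above its latched height. I then took the hand away at about t = 21 s and handed the job in.

**Last checks:**
- **Keys and things:** The final picture shows all four keys at the same height. The tape and pencil are where they lay, and nothing else in the crop looks moved; the bowl and most of the screwdriver fell outside it. I judged this by eye: my pixel comparison with the starting picture showed changes from the arm and its shadow, so it settled nothing.
- **Force:** The wrist force was about 0 N with the hand clear of everything.

**Disagreement:** The reported TCP height read about 35 mm lower than where the fingertip really was, judging by the pictures and the contact forces. I used pictures and touch for height instead. I don't know what caused it.

I viewed 10 pictures, counting the composites as one each.

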